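# Set the film winder's spoked wheel to its threading position

## Robot

A 6-joint arm with a two-finger parallel gripper is mounted at the origin on the work surface. World frame = base frame: x ahead of the robot, y to its left, z up, the work surface at z = 0. Lengths are in m, angles in rad, forces in N, time in s.
With the tool pointing down it reaches from about 0.25 to 0.775 m from the base axis. Payload 4 kg.
Tool frame: the origin (TCP) lies at the very end of the fingers, on their centre line; the grasp point (between the pads) lies 19 mm behind it; z points along the fingers, y is the direction in which the jaws open and shut (so a half turn about z gives the same grasp; the last joint's range is limited). The gripper opens to 94 mm and grips with 3 to 60 N. Pads are 16 mm wide; open, the fingers measure 119 mm over their backs; the gripper's body (75 mm by 177 mm) begins 78 mm behind the grasp point.
Start: joints at [1.048, 0.087, 1.371, -0, 1.684, -0.103], TCP at [0.224, 0.502, 0.206] pointing down, gripper open.
Joint ranges: [-3.1, 3.1], [-0.76, 2.03], [0.27, 2.55], [-1.08, 4.22], [0.17, 2.65], [-2.57, 2.57]. Speed limits (rad/s): [2.79, 2.79, 3.14, 3.14, 3.14, 3.14].

## Interface

Orientations are given as [roll, pitch, yaw] about the fixed x, y, z axes, in that order (R = Rz(yaw) Ry(pitch) Rx(roll)).
In Python, from bench import robot, cams, models gives the robot as it stands.
- The arm moves only by the tool step_arm, never from a script. Its argument "series" is a list of rows, each a list of 5 numbers: the gripper command: -1 is shut, 1 is fully open, values between are in proportion, then the shift along the tool's x, y, z in mm, then the turn about the tool's z in degrees. A call has 1 to 20 rows; each row is the pose to reach, as a shift and turn from the pose commanded when the call began, along the tool's axes at that moment; what a row does not reach only later rows make up. A row lasts 1/8 s, in which the tool goes at most 62.5 mm and 10.7 degrees, less where a joint would pass 70% of its speed; a pose out of reach is approached as far as the arm can. A call with a gripper value outside its range is refused whole. The fingers move at their own pace and stop on an object; the grip force is fixed at half the most. Time passes only in rows, so rows that repeat a pose let the fingers close. It gives the time, the measured TCP pose, the force and the opening at its end, in the units of the state.
- robot.get_obs(): the state, without advancing time (a new reading comes with each control period).
- cams.snapshot(name): name is "side" or "top"; returns a dict with "pixels" (420x560x3 uint8, red, green, blue), "fov_y" (degrees; the focal length in pixels is half the picture's height over the tangent of half this angle, whatever the lens; pixels are square), "cx", "cy" (the principal point, pixels), "k1" (the pictures are not rectified: a ray, as slopes to the right and down, at radius r is drawn at 1 + k1 r^2 times it, then the intrinsics apply), "R" (3x3) and "t" (3): a world point X has camera coordinates R X + t. Camera axes: x right, y down, z forward; pixel columns grow to the right and rows downward; lengths in m; the calibration is good to about 2 mm. A picture is of the moment at which its call begins. There is no depth.
- robot.close_job(): hands the job in, once; it reports no verdict.
Trained networks look in a picture, given as the dict that the camera call returned (one of the last four; its "shot" number tells which), for a name from the list of things; names that differ only in an ending like _2 or _b are one class to them, and where a whole thing is asked for, a point or a joint stands for the part that bears it (a point fixed in the world has none). Each returns a list of dicts, best first, with "p" (0 to 1); they miss things now and then, are a little off and sometimes report something else, mostly with a low value. They report only what shows in the picture. A call takes as long as a camera call.
- models.find_in(picture, label): "position" ([x, y, z] in m, in world coordinates, good to about 4 mm: the middle of the surface that is visible of it).
- models.pinpoint(picture, label): "position" ([x, y, z] in m, in world coordinates, good to about 4 mm: a listed point, or the origin of a listed thing).
The state is a dict: "time": time; "joint_positions": joint angles; "qvel": joint speeds; "joint_torque": joint torques, N m; "tool_pos": TCP position; "ee_rot": TCP orientation; "wrist_force": force on the tool from outside, world axes, zero at the start; "wrist_torque": the same for the moment, N m; "width": finger opening in m.
Only numpy, scipy, OpenCV 4.12 (cv2) and the standard library are available. Lean on these libraries where they do the work, as an engineer would, in place of code of your own. Each camera call takes 0.05 s, during which the arm holds its last target. There are 200 camera calls.

## Task

The film winder has to be threaded: with the fingertips, push its wheel round spoke by spoke until the red-tipped spoke points straight up, and leave the wheel standing still there. Push gently and steadily: do not pinch the wheel or set it spinning. Do not pick up or shift any of the loose things around it.

Things in the scene. Friction and masses are not known exactly. Their poses are not given: they have to be found in the camera images.
- film_winder: green film winder screwed to the table. Origin: centre of its 110 x 100 mm base's underside, on the table; z up, x along the horizontal wheel shaft. The pedestal stands on the origin, at most 50 mm wide, 174 mm high. On its +x side is the spoked wheel; on its -x side, 27 to 58 mm from the origin, a black 84 mm film spool turns with the shaft, its top 192 mm above the table.
- wheel_hub (a point): centre of the upright wheel, 50 mm along the winder's +x, 150 mm above the table. z points along the red spoke, x along the shaft. Six 10-11 mm thick spokes, 60 degrees apart, in the plane through here square to the shaft; a ring of radius 55 mm, 10 mm thick, joins them; beyond it they stand free and end in 22 mm balls, centres 120 mm from here: five black, one red like its whole spoke.
- red_tip (a point): centre of the red 22 mm ball on the end of the red spoke, 120 mm from the hub (270 mm above the table when it points straight up)
- wheel (a joint): turn of the wheel, rad; 0 or 6.283: red spoke straight up. Grows as the wheel's top moves to the winder's -y: the red ball is at (-sin, cos) x 120 mm along the winder's (y, z) from the hub. Turns either way without a stop, balanced, stays where it is left; about 0.12 N m (1 to 2 N at a spoke's end) turns it. Starts with the red spoke pointing into the lower half.
- amber_frame_a: loose amber acrylic slide frame blank, 50 x 50 x 6 mm with a 34 mm window, lying flat in front of the winder; origin at the centre of its underside; leave alone
- amber_frame_b: second blank like the first, lying flat; leave alone
- film_clamp: loose steel spring clamp on a 100 x 70 mm foot, gripping a black film strip holder 160 mm long (along its y), 104 mm high in all; origin at the centre of its underside; leave alone
- slide_tray: loose cream plastic projector tray, 270 (its x) x 65 x 45 mm, slides in it stand up to 56 mm; origin at the centre of its underside; leave alone
- brass_bracket: loose brass angle bracket with a thumb screw, 50 x 40 x 56 mm; origin at the centre of its foot's underside; leave alone
- film_can: loose black film can, 32 mm diameter, 50 mm high, standing; origin at the centre of its underside; leave alone
- loupe: loose black magnifier, 48 mm diameter, 48 mm high, standing in front of the winder; origin at the centre of its underside; leave alone

How it is judged:
By the outcome, as a careful person would: the job done as asked, in the order asked, and still so for the second after the job is handed in, with the robot touching nothing.
It also fails if it takes over 64 s, if anything falls off the work surface, if the arm or the gripper's body presses on something with over 40 N, if the wrist force passes 120 N, or if a joint passes its speed limit or range.

## Working session

There is one attempt and no reset: what is moved stays moved. The work goes in short steps, Python scripts to look and compute and a tool call to move; the robot and the scene stay as the last step left them, time stands still between calls to the robot, and variables do not carry over. Pictures are saved under pics/ and viewed, about 8 in all and at most 12, crops included, and the job is handed in when it is done.

Besides the shell and the picture viewer there is one more tool, called after "Emit:" as a command line: name --pt "numbers of a row" for each row, then --argument value for the rest. step_arm: Moves the arm, as the interface text tells. Its arguments: {"type":"object","properties":{"series":{"type":"array","items":{"type":"array","items":{"type":"number"}}}},"required":["series"]}

```bash
mkdir -p pics; cat > h.py <<'E'
import numpy as np, cv2
from bench import robot, cams, models
def snap(n,f=None):
    s=cams.snapshot(n)
    if f: cv2.imwrite('pics/'+f,s['pixels'][:,:,::-1])
    return s
def proj(s,X):
    c=np.array(s['R'])@np.array(X)+np.array(s['t']); u=c[:2]/c[2]; u=u*(1+s['k1']*(u@u))
    h=s['pixels'].shape[0]; f=h/2/np.tan(np.radians(s['fov_y'])/2)
    return u*f+[s['cx'],s['cy']]
E
python3 - <<'E'
from h import *
for n in('side','top'):
    s=snap(n,n+'0.png')
    for l in('film_winder','wheel_hub','red_tip','amber_frame_a','film_clamp','slide_tray','brass_bracket','film_can','loupe'):
        print(n,l,[(np.round(d['position'],3).tolist(),round(d['p'],2),proj(s,d['position']).round().tolist()) for d in models.pinpoint(s,l)[:3]])
    print('campos',-np.array(s['R']).T@s['t'])
o=robot.get_obs();print(o['tool_pos'],o['ee_rot'],o['time'],o['width'])
a=cv2.imread('pics/side0.png');b=cv2.imread('pics/top0.png')
E
```

```text
side film_winder [([0.478, -0.0, -0.0], 0.91, [309.0, 267.0])]
side wheel_hub [([0.532, -0.001, 0.152], 0.61, [289.0, 216.0])]
side red_tip [([0.539, -0.03, 0.04], 0.85, [289.0, 243.0])]
side amber_frame_a [([0.382, -0.106, -0.002], 0.72, [355.0, 248.0]), ([0.372, 0.064, 0.001], 0.57, [345.0, 294.0])]
side film_clamp [([0.539, -0.387, 0.004], 0.95, [322.0, 177.0])]
side slide_tray [([0.545, 0.409, -0.003], 0.86, [223.0, 399.0])]
side brass_bracket [([0.636, 0.066, 0.0], 0.96, [241.0, 272.0])]
side film_can [([0.629, -0.05, -0.0], 0.78, [258.0, 243.0])]
side loupe [([0.338, -0.013, -0.001], 0.88, [365.0, 276.0]), ([0.638, 0.067, -0.0], 0.67, [240.0, 272.0])]
campos [0.26056801 0.93461508 0.95004555]
top film_winder [([0.482, -0.004, -0.002], 0.98, [280.0, 226.0]), ([0.345, -0.007, 0.001], 0.38, [282.0, 279.0])]
top wheel_hub [([0.53, 0.004, 0.15], 0.57, [276.0, 200.0])]
top red_tip [([0.537, -0.028, 0.036], 0.74, [289.0, 202.0])]
top amber_frame_a [([0.382, -0.11, 0.001], 0.61, [322.0, 264.0]), ([0.37, 0.067, -0.002], 0.46, [254.0, 270.0])]
top film_clamp [([0.536, -0.388, 0.0], 0.89, [428.0, 201.0]), ([0.548, 0.408, 0.0], 0.62, [120.0, 204.0]), ([0.481, -0.005, -0.002], 0.43, [280.0, 226.0])]
top slide_tray [([0.541, 0.411, 0.002], 0.56, [119.0, 206.0]), ([0.347, -0.008, 0.003], 0.39, [283.0, 279.0])]
top brass_bracket [([0.64, 0.068, 0.002], 0.87, [251.0, 166.0])]
top film_can [([0.635, -0.052, 0.002], 0.51, [297.0, 167.0])]
top loupe [([0.347, -0.006, -0.001], 0.6, [282.0, 279.0])]
campos [ 0.36666682 -0.00557636  1.36052535]
[0.22419166 0.50227082 0.20551945] [ 3.14146314e+00 -3.93755992e-06  2.72182851e+00] 1.0 0.09396544420227951
```

View pics/side0.png

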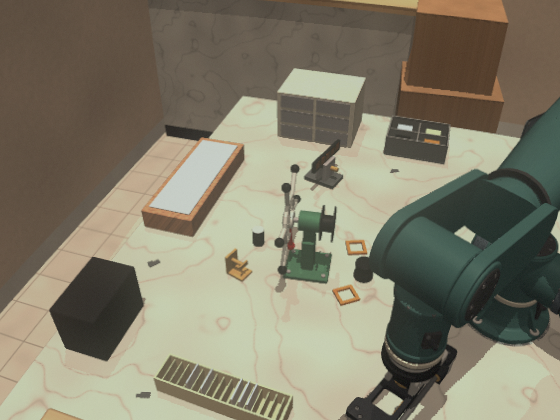

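View pics/top0.png

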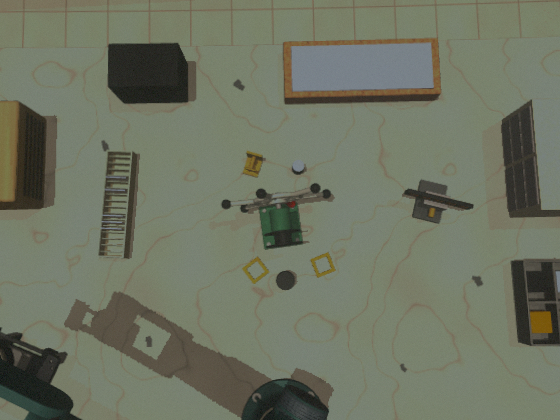

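The winder stands with its wheel towards +x (away from the robot), and the red tip is low at about (0.538, -0.029, 0.038). I'll fit yaw and angle using the ball pixels.

```bash
python3 - <<'E'
import cv2,numpy as np
a=cv2.imread('pics/side0.png')[155:285,225:345];b=cv2.imread('pics/top0.png')[175:260,210:340]
a=cv2.resize(a,None,fx=4,fy=4,interpolation=3)[:, :400];b=cv2.resize(b,None,fx=3,fy=3,interpolation=3)
c=np.zeros((520,800,3),np.uint8);c[:520,:400]=a;c[:255,410:800]=b;cv2.imwrite('pics/crop.png',c)
E
```

```text
(no output)
```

View pics/crop.png

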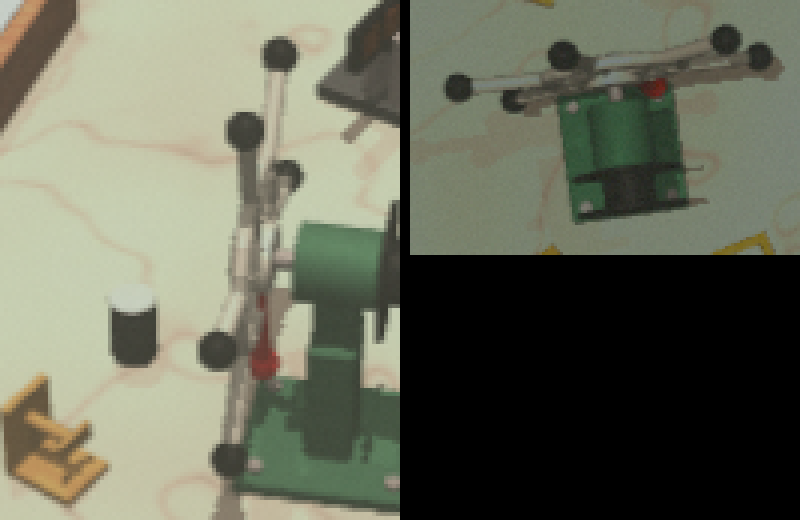

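```bash
cat > fit.py <<'E'
from h import *
from scipy.optimize import least_squares, linear_sum_assignment
def ball(p,k):
    x,y,w,th=p; c,s=np.cos(w),np.sin(w); a=th+k*np.pi/3
    ex=np.array([c,s,0]);ey=np.array([-s,c,0])
    return np.array([x,y,0])+.05*ex+np.array([0,0,.15])-.12*np.sin(a)*ey+np.array([0,0,.12*np.cos(a)])
E
python3 - <<'E'
from fit import *
S=snap('side');T=snap('top')
SB=np.array([(294.75,168.5),(286.25,187.75),(296.5,199),(279.25,242.5),(282.25,270)]);SR=np.array((291,246))
TB=np.array([(226,204.3),(261,193.3),(244.3,208.3),(315.3,188.3),(326.7,194)]);TR=np.array((291.7,204.3))
def res(p):
    r=[]
    for s,B,Rd in((S,SB,SR),(T,TB,TR)):
        P=np.array([proj(s,ball(p,k)) for k in range(6)])
        D=np.linalg.norm(P[1:,None]-B[None],axis=2);i,j=linear_sum_assignment(D)
        r+=[(P[1:][i]-B[j]).ravel(),P[0]-Rd]
    return np.concatenate(r)
best=min((least_squares(res,[.48,-.002,w,th]) for w in(-.1,.1) for th in np.linspace(2,4.3,8)),key=lambda r:r.cost)
print(best.x,best.cost,np.degrees(best.x[2:]),res(best.x).round(1))
for k in range(6):print(k,ball(best.x,k).round(3))
E
```

```text
[ 0.48136296 -0.00356674  0.112729    2.85653183] 6.323432243971394 [  6.45889592 163.66721767] [ 0.  -1.3  0.2 -0.9  0.3 -1.1  0.5 -0.7  0.2 -1.1 -0.2 -1.4 -0.3  0.
 -0.5  0.  -0.6  0.6 -0.7  0.3 -1.   0.2 -1.2 -0.9]
0 [ 0.535 -0.031  0.035]
1 [0.522 0.084 0.063]
2 [0.518 0.118 0.178]
3 [0.527 0.036 0.265]
4 [ 0.54  -0.08   0.237]
5 [ 0.544 -0.114  0.122]
```

The fit is good: hub at (0.531, 0.002, 0.150), winder yaw 6.5°, wheel at 163.7°. I'll push the upper-right ball towards the winder's +y with shut fingers held upright, which takes three strokes. First I stage above and to the right of the wheel.

Emit:
step_arm --pt "-1 0 0 -60 0" --pt "-1 0 0 -125 0" --pt "-1 -560 -461 -125 -30.5" --pt "-1 -560 -461 -125 -30.5" --pt "-1 -560 -461 -125 -30.5" --pt "-1 -560 -461 -125 -30.5" --pt "-1 -560 -461 -125 -30.5" --pt "-1 -560 -461 -125 -30.5" --pt "-1 -560 -461 -125 -30.5" --pt "-1 -560 -461 -125 -30.5" --pt "-1 -560 -461 -125 -30.5" --pt "-1 -560 -461 -125 -30.5" --pt "-1 -560 -461 -125 -30.5" --pt "-1 -560 -461 -125 -30.5" --pt "-1 -560 -461 -125 -30.5" --pt "-1 -560 -461 -125 -30.5" --pt "-1 -560 -461 -125 -30.5" --pt "-1 -560 -461 -125 -30.5"

```text
time: 3.35
tool_pos: [0.5474, -0.1457, 0.3314]
ee_rot: [-3.141, 0.001, -3.027]
wrist_force: [-0.5, 0.8, -0.5]
width: 0.0003
```

Emit:
step_arm --pt "-1 0 0 -111 0" --pt "-1 0 0 0 0" --pt "-1 0 0 50 0" --pt "-1 0 0 111 0" --pt "-1 0 0 111 0" --pt "-1 0 10 111 0" --pt "-1 0 18 111 0" --pt "-1 0 26 111 0" --pt "-1 0 34 111 0" --pt "-1 0 42 111 0" --pt "-1 0 50 111 0" --pt "-1 0 58 111 0" --pt "-1 0 66 111 0"

```text
time: 4.97
tool_pos: [0.5408, -0.0823, 0.2208]
ee_rot: [-3.139, 0.002, -3.03]
wrist_force: [-0.5, -3.5, 2.1]
width: 0.0006
```

Contact force is gentle (3.5 N). I'll continue the first stroke.

Emit:
step_arm --pt "-1 0 8 0 0" --pt "-1 0 16 0 0" --pt "-1 0 24 0 0" --pt "-1 0 32 0 0" --pt "-1 0 40 0 0" --pt "-1 0 48 0 0" --pt "-1 0 56 0 0" --pt "-1 0 64 0 0" --pt "-1 0 71 0 0" --pt "-1 0 77 0 0" --pt "-1 0 82 0 0" --pt "-1 0 85 0 0" --pt "-1 0 87 0 0" --pt "-1 0 87 0 0"

```text
time: 6.72
tool_pos: [0.5304, 0.0053, 0.2194]
ee_rot: [3.141, -0.0, -3.029]
wrist_force: [-0.3, -0.7, -0.7]
width: 0.0007
```

```bash
cat > th.py <<'E'
import sys
from fit import *
# wheel angle from the dark/red ball pixels: maximise darkness at predicted balls, seeded by argv
def ang(s,p,seeds):
    im=s['pixels'].astype(float); H=cv2.GaussianBlur(im,(0,0),1.2)
    red=H[...,0]-H[...,1:].max(2)
    return [ (round(a,1), round(float(red[tuple(proj(s,ball([*p,np.radians(a)],0)).round().astype(int)[::-1])]),0)) for a in seeds]
p=[.48136,-.00357,.11273]
tag,est=sys.argv[1],float(sys.argv[2])
for n in('side','top'):
    s=snap(n,f'{n}_{tag}.png')
    r=ang(s,p,np.arange(est-30,est+31,2)); b=[x for x in r if x[1]>max(q[1] for q in r)*.6]
    w=np.array(b);print(n,'red-angle',(w[:,0]@w[:,1])/w[:,1].sum(),b[0],b[-1])
    for l in('red_tip','wheel_hub'):
        for d in models.pinpoint(s,l)[:2]:
            v=np.array(d['position'])-[.531,.002,.15]; c,q=np.cos(p[2]),np.sin(p[2])
            print(n,l,np.round(d['position'],3),round(d['p'],2),np.degrees(np.arctan2(-(v@[-q,c,0]),v[2])).round(1))
E
python3 th.py a 104
```

```text
side red-angle 105.71140939597315 (np.float64(102.0), 61.0) (np.float64(110.0), 46.0)
side red_tip [ 0.545 -0.114  0.123] 0.68 102.9
side wheel_hub [0.532 0.002 0.15 ] 0.62 -56.6
top red-angle 95.07149161518093 (np.float64(76.0), 47.0) (np.float64(112.0), 46.0)
top red_tip [ 0.55  -0.11   0.119] 0.7 105.3
top wheel_hub [0.532 0.005 0.15 ] 0.87 -101.7
```

Emit:
step_arm --pt "-1 0 -5 0 0" --pt "-1 0 -6 -50 0" --pt "-1 0 -6 -85 0" --pt "-1 0 -60 -85 0" --pt "-1 0 -110 -85 0" --pt "-1 0 -140 -85 0" --pt "-1 0 -140 -85 0" --pt "-1 0 -140 -40 0" --pt "-1 0 -140 0 0" --pt "-1 0 -140 0 0" --pt "-1 0 -130 0 0" --pt "-1 0 -121 0 0" --pt "-1 0 -113 0 0" --pt "-1 0 -105 0 0" --pt "-1 0 -97 0 0" --pt "-1 0 -89 0 0" --pt "-1 0 -81 0 0" --pt "-1 0 -73 0 0" --pt "-1 0 -65 0 0" --pt "-1 0 -57 0 0"

```text
time: 9.52
tool_pos: [0.5366, -0.0506, 0.219]
ee_rot: [3.141, -0.001, -3.029]
wrist_force: [-0.3, -1.6, 1.6]
width: 0.001
```

Emit:
step_arm --pt "-1 0 8 0 0" --pt "-1 0 16 0 0" --pt "-1 0 24 0 0" --pt "-1 0 32 0 0" --pt "-1 0 39 0 0" --pt "-1 0 45 0 0" --pt "-1 0 50 0 0" --pt "-1 0 54 0 0" --pt "-1 0 56 0 0" --pt "-1 0 56 0 0"

```text
time: 10.78
tool_pos: [0.5305, 0.0043, 0.2194]
ee_rot: [3.141, -0.0, -3.029]
wrist_force: [0.1, -0.5, 0.0]
width: 0.0007
```

```bash
python3 th.py b 44
```

```text
side red-angle 66.06666666666666 (np.float64(60.0), 4.0) (np.float64(74.0), 4.0)
side red_tip [ 0.54  -0.085  0.237] 0.73 45.1
side wheel_hub [0.532 0.002 0.151] 0.95 37.8
top red-angle 62.18181818181818 (np.float64(60.0), 3.0) (np.float64(64.0), 4.0)
top red_tip [ 0.544 -0.08   0.235] 0.92 44.3
top wheel_hub [0.533 0.006 0.149] 0.57 -111.4
```

Emit:
step_arm --pt "-1 0 -5 0 0" --pt "-1 0 -6 -50 0" --pt "-1 0 -6 -85 0" --pt "-1 0 -60 -85 0" --pt "-1 0 -110 -85 0" --pt "-1 0 -140 -85 0" --pt "-1 0 -140 -85 0" --pt "-1 0 -140 -40 0" --pt "-1 0 -140 0 0" --pt "-1 0 -140 0 0" --pt "-1 0 -130 0 0" --pt "-1 0 -121 0 0" --pt "-1 0 -113 0 0" --pt "-1 0 -105 0 0" --pt "-1 0 -97 0 0" --pt "-1 0 -89 0 0" --pt "-1 0 -81 0 0" --pt "-1 0 -73 0 0" --pt "-1 0 -65 0 0" --pt "-1 0 -57 0 0"

```text
time: 13.58
tool_pos: [0.5367, -0.0516, 0.2189]
ee_rot: [3.141, -0.001, -3.029]
wrist_force: [0.4, -2.4, 0.4]
width: 0.0003
```

Emit:
step_arm --pt "-1 0 6 0 0" --pt "-1 0 11 0 0" --pt "-1 0 15 0 0" --pt "-1 0 18 0 0" --pt "-1 0 20 0 0" --pt "-1 0 21 0 0" --pt "-1 0 21 0 0" --pt "-1 0 21 0 0"

```text
time: 14.58
tool_pos: [0.5346, -0.0316, 0.2193]
ee_rot: [3.141, -0.0, -3.029]
wrist_force: [-0.7, -1.0, 1.3]
width: 0.0006
```

```bash
python3 th.py c 7; python3 - <<'E'
import cv2,numpy as np
a=cv2.imread('pics/side_c.png')[135:285,225:345];b=cv2.imread('pics/top_c.png')[150:260,210:340]
c=np.zeros((600,800,3),np.uint8);a=cv2.resize(a,None,fx=4,fy=4,interpolation=3)[:,:400];c[:,:400]=a
b=cv2.resize(b,None,fx=3,fy=3,interpolation=3);c[:330,410:800]=b;cv2.imwrite('pics/crop_c.png',c)
E
```

```text
side red-angle 4.904365904365904 (np.float64(1.0), 92.0) (np.float64(9.0), 81.0)
side red_tip [ 0.537 -0.005  0.275] 0.73 3.6
side wheel_hub [ 0.534 -0.     0.152] 0.56 50.7
top red-angle 2.0140845070422535 (np.float64(1.0), 35.0) (np.float64(3.0), 36.0)
top red_tip [ 0.534 -0.003  0.27 ] 0.78 2.5
top wheel_hub [0.534 0.004 0.146] 0.58 -150.9
```

View pics/crop_c.png

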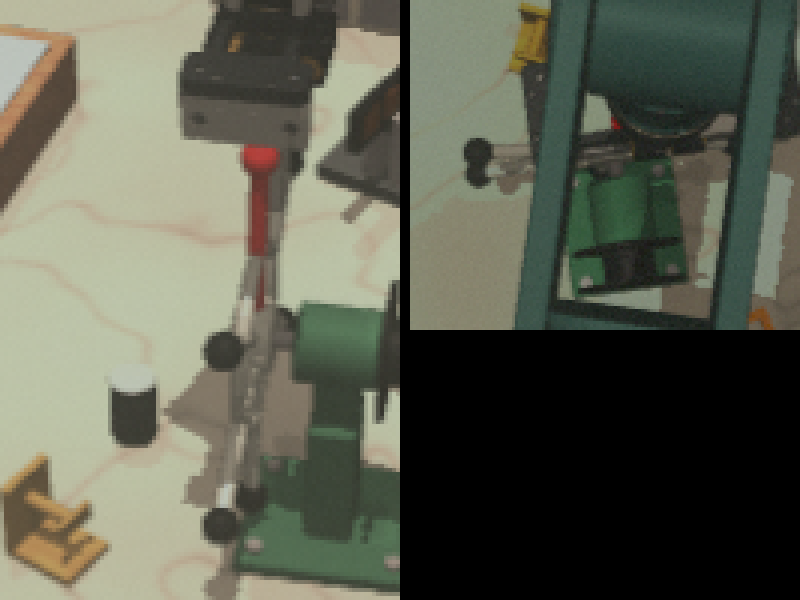

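Emit:
step_arm --pt "-1 0 2 0 0" --pt "-1 0 4 0 0" --pt "-1 0 6 0 0" --pt "-1 0 7 0 0" --pt "-1 0 7 0 0" --pt "-1 0 7 0 0" --pt "-1 0 0 0 0" --pt "-1 0 -12 0 0" --pt "-1 0 -14 -50 0" --pt "-1 0 -14 -90 0" --pt "-1 0 -70 -90 0" --pt "-1 0 -130 -90 0" --pt "-1 0 -190 -90 0" --pt "-1 100 -250 -90 0" --pt "-1 100 -250 -90 0" --pt "-1 100 -250 -90 0"

```text
time: 16.88
tool_pos: [0.4608, -0.2944, 0.3097]
ee_rot: [-3.141, -0.0, -3.035]
wrist_force: [0.1, 1.1, 0.1]
width: 0.0004
```

```bash
python3 th.py d 0; python3 - <<'E'
import cv2,numpy as np
a=cv2.imread('pics/side_d.png')[135:285,245:345];b=cv2.imread('pics/top_d.png')[150:260,210:340]
c=np.zeros((600,800,3),np.uint8);c[:,:400]=cv2.resize(a,None,fx=4,fy=4,interpolation=3)
b=cv2.resize(b,None,fx=3,fy=3,interpolation=3);c[:330,410:800]=b;cv2.imwrite('pics/crop_d.png',c)
E
```

```text
side red-angle 2.1337579617834397 (np.float64(-4.0), 67.0) (np.float64(8.0), 69.0)
side red_tip [ 0.533 -0.002  0.275] 0.81 2.1
side wheel_hub [0.53  0.003 0.155] 0.83 -8.2
top red-angle 2.814404432132964 (np.float64(0.0), 95.0) (np.float64(6.0), 73.0)
top red_tip [0.535 0.006 0.27 ] 0.78 -1.5
top wheel_hub [0.53  0.004 0.151] 0.62 -64.8
```

View pics/crop_d.png

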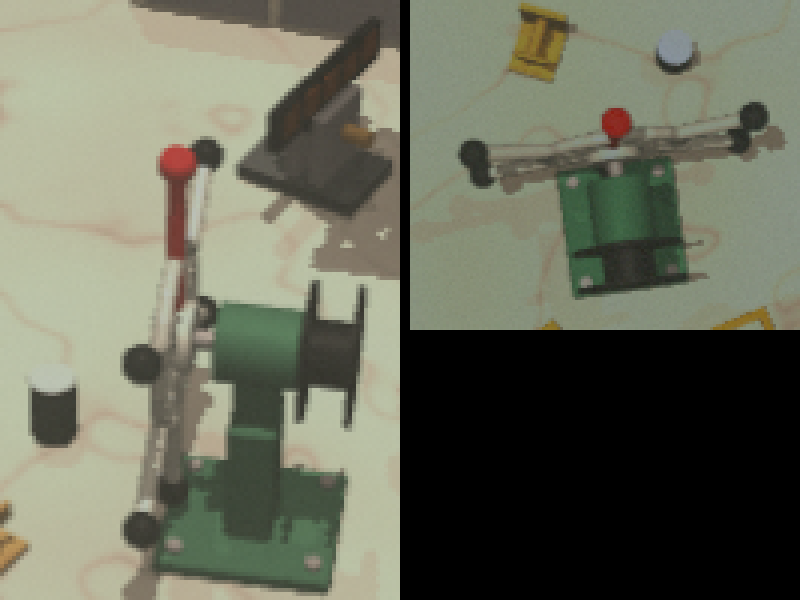

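```bash
python3 - <<'E'
from fit import *
S=snap('side');T=snap('top')
def mk(L,ox,oy,f,sx=0): return (np.array(L,float)-[sx,0]+.5)/f-.5+[ox,oy]
s0=mk([(264,364),(279,54),(245,131),(286,176),(217,350),(229,460)],225,155,4)
t0=mk([(655,88),(458,88),(563,55),(513,100),(726,40),(760,57)],210,175,3,410)
s1=mk([(178,163),(207,154),(142,364),(206,310),(141,529),(172,490)],245,135,4)
t1=mk([(616,123),(474,154),(483,173),(754,117),(740,140)],210,150,3,410)
def res(q,use=(0,1,2,3)):
    r=[]
    for n,(s,B,i) in enumerate(((S,s0,3),(T,t0,3),(S,s1,4),(T,t1,4))):
        if n not in use: continue
        p=[*q[:3],q[i]]; P=np.array([proj(s,ball(p,k)) for k in range(6)])+q[5+2*(n%2):7+2*(n%2)]
        D=np.linalg.norm(P[1:,None]-B[None,1:],axis=2);a,b=linear_sum_assignment(D)
        r+=[(P[1:][a]-B[1:][b]).ravel(),P[0]-B[0]]
    return np.concatenate(r+[np.array(q[5:])])
for use in((0,1,2,3),(2,3),(0,2),(1,3)):
    b=least_squares(res,[.481,-.0036,.113,2.857,.03,0,0,0,0],args=(use,))
    print(use,b.x.round(4),np.degrees(b.x[2:5]).round(2),round(b.cost,2))
    if len(use)==4:print(res(b.x).round(1))
E
```

```text
(0, 1, 2, 3) [ 0.4824 -0.0033  0.1112  2.8565  0.028   0.0324  0.5967  0.4906 -0.0163] [  6.37 163.67   1.61] 2.58
[-0.  -0.3  0.   0.   0.2 -0.2  0.5  0.2  0.3 -0.2 -0.2 -0.4  0.4 -0.2
  0.2 -0.2  0.1  0.4 -0.   0.1 -0.2  0.1 -0.4 -1.  -0.1  0.2 -0.8  0.4
  0.2 -0.6  0.1  0.1 -0.   0.  -0.   0.4 -0.   0.2 -0.6  0.3  0.2  0.3
 -0.2 -0.1  0.   0.   0.   0.6  0.5 -0. ]
(2, 3) [ 4.82300e-01 -3.50000e-03  1.09000e-01  2.30716e+01  2.73000e-02
  6.20000e-02  5.37100e-01  3.83600e-01 -1.76400e-01] [   6.24 1321.91    1.57] 1.15
(0, 2) [ 4.817e-01 -6.000e-04  1.107e-01  2.859e+00  3.050e-02  5.720e-02
 -9.600e-02  0.000e+00  0.000e+00] [  6.34 163.81   1.75] 1.03
(1, 3) [ 0.4827 -0.0045  0.1116  2.8545  0.0252  0.      0.      0.0192  0.0965] [  6.39 163.55   1.44] 1.11
```

All fits agree the wheel is at about 1.6°, so one more nudge of 3.3 mm beyond the last stop.

Emit:
step_arm --pt "-1 -60 50 0 0" --pt "-1 -100 100 0 0" --pt "-1 -100 160 0 0" --pt "-1 -100 215 0 0" --pt "-1 -100 235 0 0" --pt "-1 -100 235 0 0" --pt "-1 -100 235 45 0" --pt "-1 -100 235 90 0" --pt "-1 -100 235 90 0" --pt "-1 -100 243 90 0" --pt "-1 -100 250 90 0" --pt "-1 -100 254 90 0" --pt "-1 -100 256 90 0" --pt "-1 -100 258 90 0" --pt "-1 -100 259.5 90 0" --pt "-1 -100 260.5 90 0" --pt "-1 -100 260.5 90 0" --pt "-1 -100 260.5 90 0"

```text
time: 19.52
tool_pos: [0.5334, -0.0213, 0.2194]
ee_rot: [3.141, -0.0, -3.029]
wrist_force: [0.1, -1.1, 0.9]
width: 0.0003
```

Emit:
step_arm --pt "-1 0 -6 0 0" --pt "-1 0 -20 0 0" --pt "-1 0 -22 -50 0" --pt "-1 0 -22 -90 0" --pt "-1 0 -80 -90 0" --pt "-1 0 -140 -90 0" --pt "-1 0 -200 -90 0" --pt "-1 100 -260 -90 0" --pt "-1 100 -260 -90 0" --pt "-1 100 -260 -90 0"

```text
time: 20.78
tool_pos: [0.4607, -0.2939, 0.3096]
ee_rot: [-3.141, -0.0, -3.035]
wrist_force: [1.5, 1.1, -0.1]
width: 0.0005
```

```bash
python3 th.py e 0; python3 - <<'E'
import cv2,numpy as np
a=cv2.imread('pics/side_e.png')[135:285,245:345];b=cv2.imread('pics/top_e.png')[150:260,210:340]
c=np.zeros((600,800,3),np.uint8);c[:,:400]=cv2.resize(a,None,fx=4,fy=4,interpolation=3)
b=cv2.resize(b,None,fx=3,fy=3,interpolation=3);c[:330,410:800]=b;cv2.imwrite('pics/crop_e.png',c)
E
```

```text
side red-angle 1.0491228070175438 (np.float64(-4.0), 81.0) (np.float64(6.0), 84.0)
side red_tip [0.531 0.002 0.276] 0.97 0.1
side wheel_hub [0.53  0.002 0.153] 0.59 6.9
top red-angle 0.958904109589041 (np.float64(-2.0), 88.0) (np.float64(4.0), 83.0)
top red_tip [0.532 0.006 0.271] 0.79 -1.6
top wheel_hub [0.532 0.006 0.148] 0.74 -122.2
```

View pics/crop_e.png

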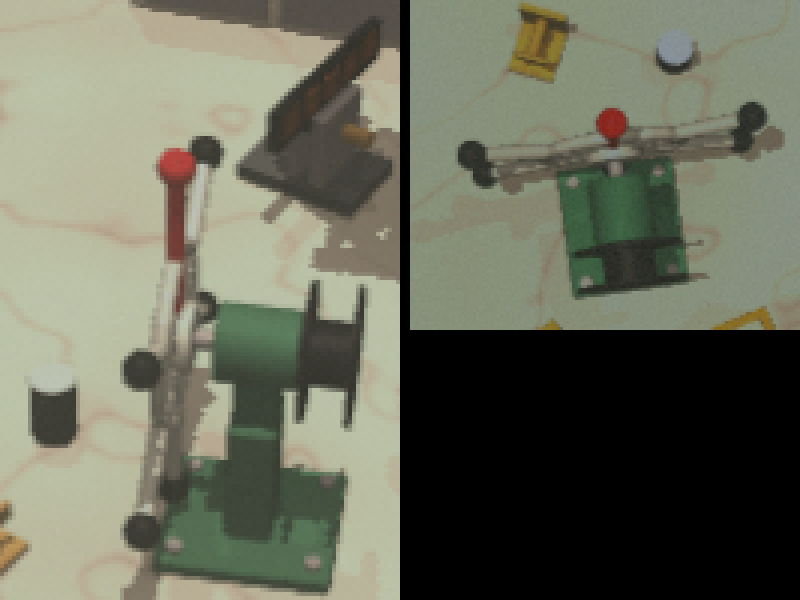

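The red ball moved about 1.3 px (roughly 1.6°) in the top view, so it now stands at about 0°. The things beside it look unmoved, so I'll hand in.

```bash
python3 -c "
from bench import robot
print(robot.close_job())"
```

```text
the job is handed in; nothing more can be done
None
```

The red-tipped spoke now points straight up, within about 1° by my estimate. The arm stood clear of the wheel when I handed in, at about 21 s of the 64 s allowed.

- **How it was turned:** With shut fingertips I pushed the upper-right ball across the top, turning the wheel from 163.7° to about 104°, then 44°, then 1.6°. A last nudge of 3.3 mm brought it upright. The wrist force read at the end of each call was about 4 N or less.
- **Last checks:** In the final pictures the red ball moved about as far as the remaining 1.6° needed.
    - **Disagreement:** The readings differ by a degree or two. The red-colour estimate gave about +1° in both views, and the trained network gave +0.1° from the side and −1.6° from the top.
    - **Not re-fitted:** I did not repeat the six-ball fit after the last nudge.
- **Loose things:** Those visible in the final close-ups had not moved: the film can, the bracket, and parts of the clamp and one amber frame. I did not check the tray, the loupe or the other frame again, but the arm passed well above everything.

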